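# Snap the cutlery case shut in the closing pliers

### The arm

A 7-joint arm with a two-finger parallel gripper is mounted at the origin on a cart in front of the work surface, level with it; the furniture and walls round the work are solid. World frame = base frame: x ahead of the robot, y to its left, z up, the work surface at z = 0. Lengths are in m, angles in rad, forces in N, time in s.
With the tool pointing down it reaches from about 0.4 to 0.875 m from the base axis. Payload 6.5 kg.
Tool frame: the origin (TCP) lies at the very end of the fingers, on their centre line; the grasp point (between the pads) lies ctrl.pinch_z behind it (ctrl.pinch_z is the distance from the TCP to the grasp point, in m); z points along the fingers, y is the direction in which the jaws open and shut (so a half turn about z gives the same grasp; the last joint's range is limited). The gripper opens to 88 mm and grips with 3 to 60 N. Pads are 18 mm wide; open, the fingers measure 123 mm over their backs; the gripper's body (75 mm by 187 mm) begins 45 mm behind the grasp point.
Start: joints at [-1.299, 0.536, -0.004, 1.538, 0.003, 1.067, -0.071], TCP at [0.215, 0.613, 0.239] pointing down, gripper open.
Joint ranges: [-2.7, 2.7], [-0.37, 2.16], [-1.27, 1.26], [0.24, 2.4], [-1.31, 4.45], [0.19, 1.91], [-2.76, 2.76]. Speed limits (rad/s): [2.39, 2.39, 3.14, 3.14, 3.14, 3.14, 3.14].

### API

Orientations are given as a rotation vector (axis times angle).
In Python, from station import ctrl gives the robot as it stands.
- The arm moves only by the tool carry_out, never from a script. Its argument "deltas" is text: rows parted by semicolons, each of 5 numbers parted by spaces: the closure, from 0 (fully open) to 1 (shut), then the shift along the tool's x, y, z in m, then the turn about the tool's z in degrees. A call has exactly 10 rows; each row shifts and turns the commanded pose from where the row before left it, along the tool's axes as they then stand; what a row does not reach is not made up. A row lasts 1/8 s, in which the tool goes at most 62.5 mm and 10.7 degrees, less where a joint would pass 70% of its speed; a pose out of reach is approached as far as the arm can. A call with a gripper value outside its range is refused whole. The fingers move at their own pace and stop on an object; "squeeze" is the grip in N (left out, the last holds). Time passes only in rows, so rows that do not move let the fingers close, or fill a call up. It gives the time, the measured TCP pose, the force and the opening at its end, in the units of the state.
- ctrl.get_obs(): the state, without advancing time (a new reading comes with each control period).
- ctrl.snapshot(name): name is "scene" or "top" or "wrist"; returns the picture (400x640x3 uint8, red, green, blue); there is no depth.
- ctrl.calibration(name): a dict with "mtx" (3x3 intrinsics, pixels), "k1" (the pictures are not rectified: a ray, as slopes to the right and down, at radius r is drawn at 1 + k1 r^2 times it, then the intrinsics apply), "pose" (4x4, takes a point from camera to world coordinates). Camera axes: x right, y down, z forward; pixel columns grow to the right and rows downward; lengths in m; the calibration is good to about 2 mm. A picture is of the moment at which its call begins: read the wrist's pose just before it. calibration takes no time and is no camera call; for the wrist camera it gives the pose at the moment of the call.
- ctrl.close_job(): hands the job in, once; it reports no verdict.
Trained networks look in the newest picture that a camera, given by its name, has taken for a name from the list of things; names that differ only in an ending like _2 or _b are one class to them, and where a whole thing is asked for, a point or a joint stands for the part that bears it (a point fixed in the world has none). Each returns a list of dicts, best first, with "confidence" (0 to 1); they miss things now and then, are a little off and sometimes report something else, mostly with a low value. They report only what shows in the picture. A call takes as long as a camera call.
- ctrl.find_in(camera, label): "rect" ([left, top, width, height] in pixels, round what is visible of it).
- ctrl.tip_of(camera, label): "pixel" ([row, column] in pixels: a listed point, or the origin of a listed thing).
The state is a dict: "time_s": time; "qpos": joint angles; "dq": joint speeds; "joint_efforts": joint torques, N m; "ee_pos": TCP position; "orientation": TCP orientation; "contact_force": force on the tool from outside, world axes, zero at the start; "moment": the same for the moment, N m; "finger_gap": opening from 0.0 (shut) to 1.0 (fully open).
Only numpy, scipy, OpenCV 4.12 (cv2) and the standard library are available. Lean on these libraries where they do the work, as an engineer would, in place of code of your own. Each camera call takes 0.05 s, during which the arm holds its last target.

### The job

Close the cutlery case with the bench pliers: slide the case, nose first, into the open end of the pliers' track until it is fully home against the end stop, then press the pliers' handle down until you feel the lid snap shut, stop there before the case is crushed, and let the handle spring back up. Leave the case home in the track, do not press the lid with the gripper itself, and leave the other things on the worktop alone.

Things in the scene. Friction and masses are not known exactly. Their poses are not given: they have to be found in the camera images.
- pliers: Steel and aluminium pliers fixed to the worktop; only the upper handle moves. Origin on the worktop, mid-width of the track, below the pad; z up. The track runs along its y, open at +y, closed at -y. The hinge is behind the track (x +75 mm, 96 mm high); the handle, up to 28 mm wide, runs from it over the track to -x, ending at x about -130 mm. A fixed lower handle under it is 12 mm high.
- track_mouth (a point): Worktop point at the open +y end of the track, mid-width, at y = +60 mm of the pliers; axes as the pliers'. The case slides on the worktop. Side rails 16 mm high, inner faces 66 mm apart, have inward lips 53 mm apart, undersides 9.7 mm up: the case's foot enters only here, not from above. Flared guides reach 31 mm farther out, to 95 mm apart inside, also 16 mm high.
- track_stop (a point): Worktop point in the face of the end stop that closes the track, mid-width, at y = -25 mm of the pliers; 85 mm from the mouth.
- handle_press (a point): Point to press straight down: top of the upper handle's rubber grip (80 x 28 mm), centre line, 200 mm from the hinge, 25 mm short of the end; moves with the handle; about 185 mm up at first. Force here: 1 to 5 N to move the handle, 8 to 13 N where the snap gives way, then it drops to 2 to 6 N and rises again once the lid is shut. Over about 22 N (50 N on the lid) crushes the case.
- pliers_handle (a joint): Upper handle, rad: 0 = sprung fully up (grip end 0.42 rad above level), grows as pressed down, end of travel 0.75. A spring returns it. A springy round rubber pad, 24 mm wide, hangs below it on a screw, 75 mm from the hinge; the screw is set differently each time (28 mm range), so the handle angle where the pad meets the lid and where the lid clicks is not known: it must be felt.
- case_grip (a point): Where to hold the loose grey case (0.16 kg): centre line, 45 mm behind its middle, 30 mm above its underside. Tray 46 mm wide, 40 high, on a foot flange 62 wide, 170 long, 6 thick; keep fingertips above the flange. Axes are the case's: z up, -y to the nose (130 mm away), +y to the rear end (40 mm away). When home this point is at y = +105 mm of the pliers.
- case_nose (a point): Middle of the case's nose face, 3 mm above its underside; home when at y = -25 mm of the pliers (against the end stop).
- case_lid (a joint): Lid of the case, rad: hinged at the case's rear end, sprung ajar; 0 = ajar (gap at the nose 10 mm, nose top 56 mm high), 0.065 = snapped shut (top 46 mm high). Below about 0.045 it springs back; past that the snap at the nose pulls it shut and holds it.
- lid_plate: The lid's plate, 42 mm wide, 163 mm long, 6 mm thick; origin at its hinge at the rear end of the case, -y to the nose.
- pepper_pot: Bystander: small pepper mill, 44 mm wide, 90 mm tall, behind the work.
- food_tin: Bystander: food tin, 57 mm wide, 72 mm tall, behind the work.
- round_pot: Bystander: low round pot, 90 mm wide, 32 mm high, on the right.
- glass: Bystander: drinking glass, 81 mm wide, 93 mm tall, on the right.
- spoon: Bystander: teaspoon, 130 mm long, lying at the front edge.

How it is judged:
On the way, in this order (a step that is already met when the one before it is completed fails the run):
1. the case is home in the track, lid still ajar (y of case_nose in the frame of pliers below -0.02 m and x of case_nose in the frame of pliers between -0.006 and 0.006 m and z of case_nose in the frame of pliers below 0.008 m and value of joint case_lid below 0.03 rad), for 0.1 s.
2. the pliers' pad presses the lid (contact force between pliers and lid_plate above 5 N), for 0.02 s.
3. the lid has snapped shut (value of joint case_lid above 0.055 rad), for 0.1 s.
At the end, for the whole second after the job is handed in: The lid is snapped shut (lid joint over 0.055 rad), the pliers' handle is back up (under 0.05 rad), the case lies still in the track with its nose within 7 mm of the end stop and 6 mm of the track's middle (value of joint case_lid above 0.055 rad and value of joint pliers_handle below 0.05 rad and y of case_nose in the frame of pliers below -0.018 m and x of case_nose in the frame of pliers between -0.006 and 0.006 m and z of case_nose in the frame of pliers below 0.008 m and linear speed of lid_plate below 0.02 m/s); the robot touches nothing.
It fails at once if the case is crushed: pliers on lid over 50 N (contact force between pliers and lid_plate above 50 N).
It fails at once if the lid is pressed with the gripper itself (over 10 N) (contact force between the fingers and lid_plate above 10 N).
It fails at once if a bystander is moved by more than 30 mm (distance of any of pepper_pot, food_tin, round_pot, glass, spoon from where it was at the start of the episode above 0.03 m).
It also fails if it takes over 72 s, if anything falls off the work surface, if the arm or the gripper's body presses on something with over 40 N, if the wrist force passes 120 N, or if a joint passes its speed limit or range.

## Working session

There is one attempt and no reset: what is moved stays moved. The work goes in short steps, Python scripts to look and compute and a tool call to move; the robot and the scene stay as the last step left them, time stands still between calls to the robot, and variables do not carry over. Pictures are saved under pics/ and viewed, and the job is handed in when it is done.

Besides the shell and the picture viewer there is one more tool, called after ">>>" as name(argument=value, ...) on one line, values as JSON. carry_out: Moves the arm, as the interface text tells. Its arguments: {"type":"object","properties":{"deltas":{"type":"string"},"squeeze":{"type":"number"}},"required":["deltas"]}

```bash
mkdir -p pics
cat > h.py <<'E'
import numpy as np,cv2
from station import ctrl
from scipy.spatial.transform import Rotation as R
def snap(n,f):
    im=ctrl.snapshot(n); cv2.imwrite('pics/'+f,im[:,:,::-1]); return im
def ray(cal,px):  # px=(row,col)
    m=cal['mtx'];d=np.array([(px[1]-m[0,2])/m[0,0],(px[0]-m[1,2])/m[1,1]])
    u=d.copy()
    for _ in range(20): u=d/(1+cal['k1']*(u@u))
    v=cal['pose'][:3,:3]@np.array([u[0],u[1],1]); return cal['pose'][:3,3],v
def at(cal,px,z):
    o,v=ray(cal,px); return o+v*(z-o[2])/v[2]
def proj(cal,p):
    T=cal['pose'];c=T[:3,:3].T@(np.array(p)-T[:3,3]);u=c[:2]/c[2];u=u*(1+cal['k1']*(u@u));m=cal['mtx']
    return np.array([u[1]*m[1,1]+m[1,2],u[0]*m[0,0]+m[0,2]])
E
cat > a.py <<'E'
from h import *
print(ctrl.get_obs()['time_s'],ctrl.pinch_z, ctrl.get_obs()['orientation'])
for n in['scene','top','wrist']:
    snap(n,n+'0.png');c=ctrl.calibration(n);print(n,c['mtx'].tolist() if hasattr(c['mtx'],'tolist') else c['mtx'],c['k1'],np.round(c['pose'],3).tolist())
for n,zs in [('top',0),('scene',0)]:
    c=ctrl.calibration(n)
    for l,z in [('pliers',0),('track_mouth',0),('track_stop',0),('handle_press',.185),('case_grip',.03),('case_nose',.003),('lid_plate',.04)]:
        for r in ctrl.tip_of(n,l)[:2]: print(n,l,np.round(r['pixel']),round(r['confidence'],2),np.round(at(c,r['pixel'],z),4))
print(ctrl.get_obs()['time_s'])
E
python3 a.py
```

```text
0.0 0.0187 [-5.27869502e-01 -3.09675512e+00  2.67574902e-03]
scene [[507.79069584393153, 0.0, 312.8125074041005], [0.0, 507.79069584393153, 197.1166931288721], [0.0, 0.0, 1.0]] 0.022178427992826842 [[0.48, -0.693, 0.538, -0.346], [-0.877, -0.376, 0.299, -0.493], [-0.005, -0.616, -0.788, 1.415], [0.0, 0.0, 0.0, 1.0]]
top [[479.73771863847685, 0.0, 322.4629415669855], [0.0, 479.73771863847685, 195.44401528482993], [0.0, 0.0, 1.0]] -0.14549538241119378 [[0.001, -0.981, 0.194, 0.271], [-1.0, -0.002, -0.003, 0.002], [0.003, -0.194, -0.981, 1.445], [0.0, 0.0, 0.0, 1.0]]
wrist [[291.5464863081916, 0.0, 319.8129007435985], [0.0, 291.5464863081916, 203.04191554416633], [0.0, 0.0, 1.0]] -0.010633713850612526 [[0.331, 0.895, 0.299, 0.138], [0.944, -0.313, -0.106, 0.641], [-0.001, 0.318, -0.948, 0.386], [0.0, 0.0, 0.0, 1.0]]
top pliers [197. 365.] 0.59 [ 0.5519 -0.1317  0.    ]
top track_mouth [202. 343.] 0.86 [ 0.5364 -0.0639  0.    ]
top track_stop [195. 368.] 0.95 [ 0.5588 -0.1435  0.    ]
top handle_press [221. 375.] 0.91 [ 0.4512 -0.1415  0.185 ]
top case_grip [212. 197.] 0.85 [0.4984 0.3748 0.03  ]
top case_grip [194. 370.] 0.17 [ 0.5543 -0.1441  0.03  ]
top case_nose [220. 242.] 0.71 [0.4799 0.2437 0.003 ]
top case_nose [153. 267.] 0.56 [0.6906 0.172  0.003 ]
top lid_plate [216. 186.] 0.71 [0.4866 0.4059 0.04  ]
scene pliers [227. 348.] 0.7 [ 0.5638 -0.1227  0.    ]
scene track_mouth [224. 328.] 0.9 [ 0.5436 -0.0586  0.    ]
scene track_stop [232. 356.] 0.58 [ 0.5581 -0.1547  0.    ]
scene handle_press [222. 343.] 0.7 [ 0.4557 -0.149   0.185 ]
scene handle_press [179. 214.] 0.56 [0.4075 0.283  0.185 ]
scene case_grip [180. 213.] 0.65 [0.4977 0.3826 0.03  ]
scene case_nose [176. 208.] 0.7 [0.5198 0.4251 0.003 ]
scene case_nose [202. 243.] 0.69 [0.4846 0.2481 0.003 ]
scene lid_plate [177. 204.] 0.7 [0.4866 0.4107 0.04  ]
scene lid_plate [254. 283.] 0.52 [0.3476 0.0019 0.04  ]
0.85
```

View pics/scene0.png

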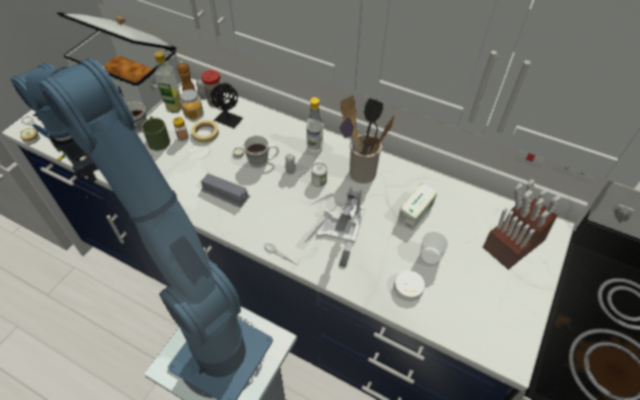

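View pics/top0.png

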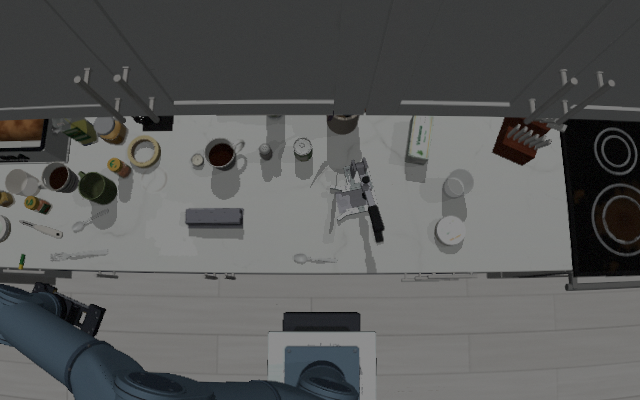

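View pics/wrist0.png

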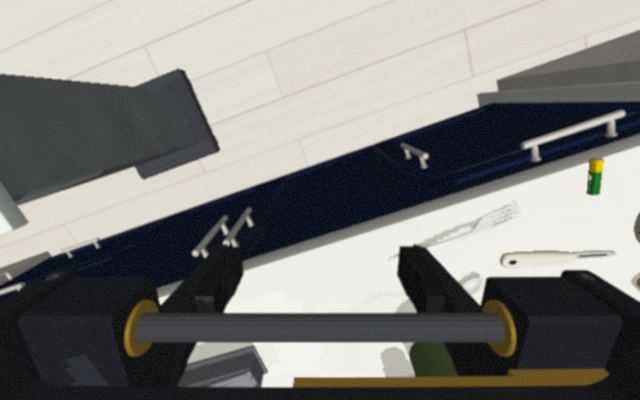

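Run:
```python
from h import *
im=cv2.imread('pics/top0.png')
a=cv2.resize(im[140:250,170:270],None,fx=4,fy=4,interpolation=2);b=cv2.resize(im[140:250,300:400],None,fx=4,fy=4,interpolation=2)
cv2.imwrite('pics/z.png',np.hstack([a[:,:400],b[:,:400]]))
o=ctrl.get_obs();M=R.from_rotvec(o['orientation']).as_matrix();print(np.round(M,3),o['ee_pos'])
```

```text
[[-0.943  0.331  0.   ]
 [ 0.331  0.943  0.   ]
 [-0.     0.    -1.   ]] [0.2154247  0.61326397 0.23874159]
```

View pics/z.png

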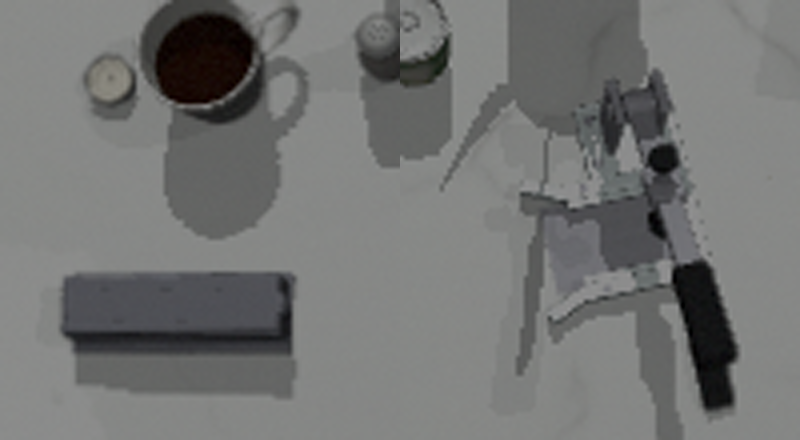

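```bash
cat >> h.py <<'E'
def plan(tgt,bearing=None,n=10,g=0,sub=10):
    """n rows from current pose to tgt; bearing deg of tool x in world"""
    o=ctrl.get_obs();M=R.from_rotvec(o['orientation']).as_matrix();p=np.array(o['ee_pos'])
    b=np.degrees(np.arctan2(M[1,0],M[0,0])); t=0 if bearing is None else -((bearing-b+180)%360-180)
    d=(np.array(tgt)-p)/n; rows=[]
    for i in range(n):
        Mi=M@R.from_rotvec([0,0,np.radians(t*i/n)]).as_matrix()
        rows.append('%g %.4f %.4f %.4f %.2f'%((g,)+tuple(Mi.T@d)+(t/n,)))
    print(p.round(4),round(b,2),round(o['time_s'],2));print('; '.join(rows))
E
python3 -c "
from h import *
plan([.49,.29,.25],90)"
```

```text
[0.2154 0.6133 0.2387] 160.65 0.85
0 -0.0366 -0.0214 -0.0011 7.06; 0 -0.0390 -0.0167 -0.0011 7.06; 0 -0.0407 -0.0118 -0.0011 7.06; 0 -0.0419 -0.0067 -0.0011 7.06; 0 -0.0424 -0.0015 -0.0011 7.06; 0 -0.0423 0.0037 -0.0011 7.06; 0 -0.0415 0.0089 -0.0011 7.06; 0 -0.0401 0.0139 -0.0011 7.06; 0 -0.0381 0.0187 -0.0011 7.06; 0 -0.0355 0.0233 -0.0011 7.06
```

>>> carry_out(deltas="0 -0.0366 -0.0214 -0.0011 7.06; 0 -0.0390 -0.0167 -0.0011 7.06; 0 -0.0407 -0.0118 -0.0011 7.06; 0 -0.0419 -0.0067 -0.0011 7.06; 0 -0.0424 -0.0015 -0.0011 7.06; 0 -0.0423 0.0037 -0.0011 7.06; 0 -0.0415 0.0089 -0.0011 7.06; 0 -0.0401 0.0139 -0.0011 7.06; 0 -0.0381 0.0187 -0.0011 7.06; 0 -0.0355 0.0233 -0.0011 7.06")

```text
time_s: 2.1
ee_pos: [0.491, 0.289, 0.25]
orientation: [-2.225, -2.218, -0.001]
contact_force: [0.6, 0.3, -0.6]
finger_gap: 0.996
```

```bash
cat > w.py <<'E'
from h import *
import sys
c=ctrl.calibration('wrist');snap('wrist',sys.argv[1]);o=ctrl.get_obs();print(o['ee_pos'],o['qpos'],o['time_s'],o['contact_force'])
H=dict(pliers=0,track_mouth=0,track_stop=0,handle_press=.185,case_grip=.03,case_nose=.003,lid_plate=.043)
for l in sys.argv[2:]:
    for r in ctrl.tip_of('wrist',l)[:2]: print(l,np.round(r['pixel'],1),round(r['confidence'],2),np.round(at(c,r['pixel'],H[l]),4))
E
python3 w.py w1.png case_grip case_nose lid_plate; cp pics/w1.png pics/w1v.png
```

```text
[0.49528661 0.28287868 0.2504847 ] [-0.88902953  0.40132715  0.37728447  1.76225481 -0.1660687   1.00800848
 -0.46577323] 2.15 [ 3.2287655  -4.89061341  0.39374206]
case_grip [106.4 318.2] 0.59 [0.49   0.3712 0.03  ]
lid_plate [ 72.7 312.5] 0.83 [0.4839 0.4071 0.043 ]
lid_plate [387.8 355. ] 0.21 [ 0.5486 -0.0665  0.043 ]
```

View pics/w1.png

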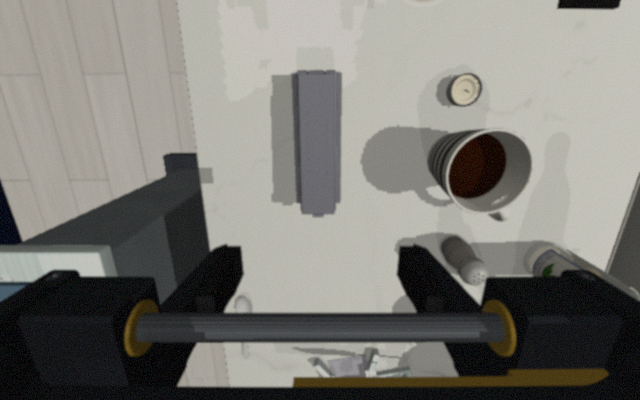

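```bash
python3 w.py w2.png; python3 -c "
from h import *
im=cv2.imread('pics/w2.png');cv2.imwrite('pics/z2.png',cv2.resize(im[60:230,260:380],None,fx=3.5,fy=3.5,interpolation=2))
np.save('c2.npy',ctrl.calibration('wrist')['pose'])"
```

```text
[0.48967538 0.2907602  0.24967933] [-0.89548046  0.40082052  0.36699228  1.76320823 -0.16719131  1.00817878
 -0.46314002] 2.35 [0.3991582  0.8372364  0.54356432]
```

View pics/z2.png

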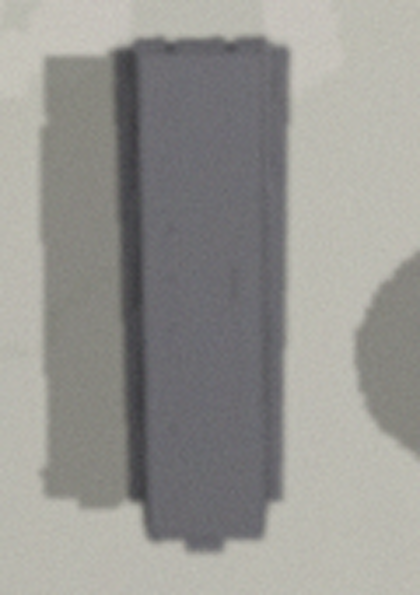

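Run:
```python
from h import *
c=ctrl.calibration('wrist');c['pose']=np.load('c2.npy')
q=lambda x,y,z:at(c,(y/3.5+60,x/3.5+260),z)
fl=[q(116,50,.006),q(130,500,.006),q(288,48,.006),q(281,500,.006)]
lid=[q(136,45,.046),q(268,42,.046),q(150,540,.056),q(265,537,.056)]
for p in fl+lid: print(p.round(4))
a=(fl[0]+fl[2])/2;b=(fl[1]+fl[3])/2;print(a,b,np.linalg.norm(a-b),np.degrees(np.arctan2(-(a-b)[0],(a-b)[1])))
a=(lid[0]+lid[1])/2;b=(lid[2]+lid[3])/2;print(a,b,np.linalg.norm(a-b),np.degrees(np.arctan2(-(a-b)[0],(a-b)[1])))
```

```text
[0.4569 0.4105 0.006 ]
[0.4582 0.2429 0.006 ]
[0.5176 0.4114 0.006 ]
[0.5193 0.2431 0.006 ]
[0.4667 0.4083 0.046 ]
[0.5085 0.4093 0.046 ]
[0.4692 0.2446 0.056 ]
[0.5103 0.2459 0.056 ]
[0.48722189 0.41095066 0.006     ] [0.48875606 0.24303015 0.006     ] 0.1679275150040233 0.5234581721739867
[0.48760349 0.40880963 0.046     ] [0.48976873 0.2452828  0.056     ] 0.16384660788262861 0.7586045639032504
```

```bash
python3 -c "
from h import *
plan([.52,-.13,.30],90)"
```

```text
[0.4897 0.2908 0.2497] 90.14 2.35
0 -0.0421 0.0029 -0.0051 0.01; 0 -0.0421 0.0029 -0.0051 0.01; 0 -0.0421 0.0030 -0.0051 0.01; 0 -0.0421 0.0030 -0.0051 0.01; 0 -0.0421 0.0030 -0.0051 0.01; 0 -0.0421 0.0030 -0.0051 0.01; 0 -0.0421 0.0030 -0.0051 0.01; 0 -0.0421 0.0030 -0.0051 0.01; 0 -0.0421 0.0030 -0.0051 0.01; 0 -0.0421 0.0030 -0.0051 0.01
```

>>> carry_out(deltas="0 -0.047 0.003 -0.0055 0; 0 -0.047 0.003 -0.0055 0; 0 -0.047 0.0035 -0.0055 0; 0 -0.047 0.0035 -0.0055 0; 0 -0.047 0.0035 -0.0055 0; 0 -0.047 0.0035 -0.0055 0; 0 -0.047 0.0035 -0.0055 0; 0 -0.047 0.0035 -0.0055 0; 0 -0.045 0.003 -0.006 0; 0 0 0 0 0")

```text
time_s: 3.6
ee_pos: [0.5206, -0.1334, 0.3003]
orientation: [2.223, 2.218, -0.0]
contact_force: [-0.2, 1.1, -0.6]
finger_gap: 0.997
```

```bash
python3 -c "
from h import *
ctrl.snapshot('top');ctrl.snapshot('top')
c=ctrl.calibration('wrist');np.save('c3.npy',c['pose'])"
python3 w.py w3.png pliers track_mouth track_stop handle_press
```

```text
[ 0.52077398 -0.12867663  0.29938654] [-0.29234092  0.30452601  0.56277666  1.79644207 -0.18236332  1.09298223
  0.3382218 ] 3.75 [ 0.17676484  0.70498276 -0.40926355]
pliers [161.8 340.4] 0.55 [ 0.553  -0.1286  0.    ]
track_stop [174.2 344.2] 0.74 [ 0.5595 -0.1481  0.    ]
handle_press [215.4 247. ] 0.67 [ 0.4515 -0.1467  0.185 ]
```

View pics/w3.png

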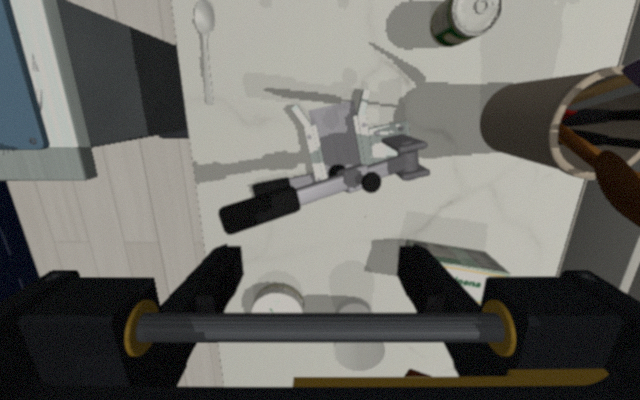

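```bash
python3 -c "
from h import *
np.save('c3.npy',ctrl.calibration('wrist')['pose'])
im=snap('wrist','w4.png')[:,:,::-1];cv2.imwrite('pics/z4.png',cv2.resize(im[80:240,270:440],None,fx=4.5,fy=3.7,interpolation=2))
cv2.imwrite('pics/z4.png',cv2.resize(im[85:215,275:435],None,fx=4.5,fy=4.5,interpolation=2))
c=ctrl.calibration('wrist')
for l,z in [('track_mouth',0),('track_stop',0),('pliers',0),('handle_press',.185)]:
  for r in ctrl.tip_of('wrist',l)[:2]: print(l,r['pixel'],r['confidence'],at(c,r['pixel'],z).round(4))
"
```

```text
track_mouth [118.8, 333.5] 0.69 [ 0.5411 -0.0653  0.    ]
track_stop [176.4, 343.7] 0.64 [ 0.5587 -0.1523  0.    ]
pliers [159.6, 339.0] 0.91 [ 0.5507 -0.1258  0.    ]
pliers [119.7, 334.1] 0.51 [ 0.542  -0.0665  0.    ]
handle_press [216.9, 249.6] 0.8 [ 0.4538 -0.1488  0.185 ]
```

View pics/z4.png

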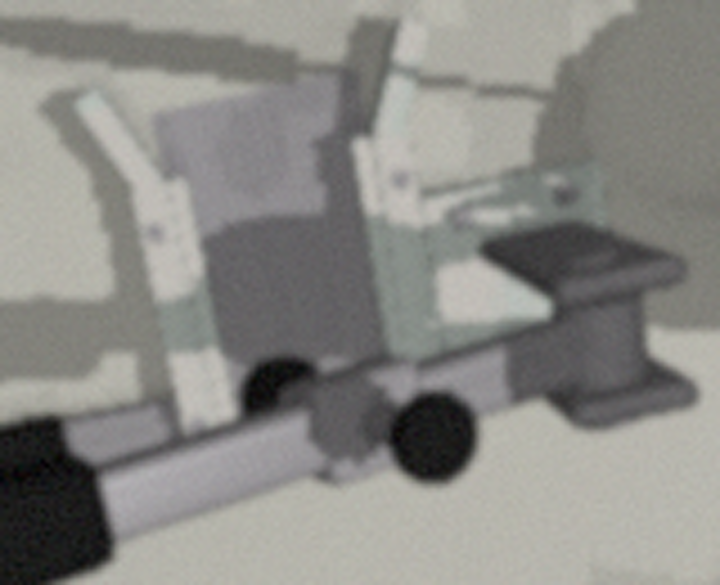

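Run:
```python
from h import *
c=ctrl.calibration('wrist');c['pose']=np.load('c3.npy')
q=lambda x,y,z:at(c,(y/4.5+85,x/4.5+275),z)
L=[q(187,182,.016),q(240,420,.016)];Rr=[q(358,140,.016),q(388,350,.016)]
for p in L+Rr: print(p.round(4))
for a,b in [L,Rr]: d=a-b;print(np.degrees(np.arctan2(-d[0],d[1])),np.linalg.norm(d))
print('tips',q(80,95,.016),q(105,93,.016),q(397,22,.016),q(428,22,.016))
```

```text
[ 0.5163 -0.0734  0.016 ]
[ 0.5342 -0.1512  0.016 ]
[ 0.5702 -0.0604  0.016 ]
[ 0.5829 -0.1271  0.016 ]
12.979545645009066 0.07976446047237212
10.780473447245708 0.06797914480048287
tips [ 0.48280501 -0.04721388  0.016     ] [ 0.49062934 -0.0465927   0.016     ] [ 0.58074718 -0.02546423  0.016     ] [ 0.59027309 -0.02541503  0.016     ]
```

```bash
python3 -c "
from h import *
plan([.4877,.374,.12],90.6,9)"
```

```text
[ 0.5206 -0.1307  0.2997] 90.07 4.2
0 0.0561 -0.0036 0.0200 -0.06; 0 0.0561 -0.0035 0.0200 -0.06; 0 0.0561 -0.0035 0.0200 -0.06; 0 0.0561 -0.0034 0.0200 -0.06; 0 0.0561 -0.0034 0.0200 -0.06; 0 0.0561 -0.0033 0.0200 -0.06; 0 0.0561 -0.0032 0.0200 -0.06; 0 0.0561 -0.0032 0.0200 -0.06; 0 0.0561 -0.0031 0.0200 -0.06
```

>>> carry_out(deltas="0 0.0561 -0.0035 0.014 -0.06; 0 0.0561 -0.0035 0.02 -0.06; 0 0.0561 -0.0035 0.02 -0.06; 0 0.0561 -0.0034 0.02 -0.06; 0 0.0561 -0.0034 0.02 -0.06; 0 0.0561 -0.0033 0.02 -0.06; 0 0.0561 -0.0032 0.02 -0.06; 0 0.0561 -0.0032 0.02 -0.06; 0 0.0561 -0.0031 0.026 -0.06; 0 0 0 0 0")

```text
time_s: 5.45
ee_pos: [0.4844, 0.379, 0.1171]
orientation: [-2.199, -2.24, 0.004]
contact_force: [0.4, -0.6, 0.0]
finger_gap: 1.001
```

```bash
python3 w.py w5.png case_grip; python3 -c "
from h import *
plan([.4877,.374,.0118],90.6,8)"
```

```text
[0.48632019 0.37563552 0.11829568] [-0.96498325  0.64509563  0.32947395  1.73648873 -0.27322623  0.80730525
 -0.49199726] 5.5 [ 1.20469938 -0.07350215  1.44631971]
case_grip [218.  324.8] 0.94 [0.4895 0.37   0.03  ]
[0.4877 0.3736 0.1192] 90.64 5.55
0 0.0001 0.0000 0.0134 0.01; 0 0.0001 0.0000 0.0134 0.01; 0 0.0001 0.0000 0.0134 0.01; 0 0.0001 0.0000 0.0134 0.01; 0 0.0001 0.0000 0.0134 0.01; 0 0.0001 0.0000 0.0134 0.01; 0 0.0001 0.0000 0.0134 0.01; 0 0.0001 0.0000 0.0134 0.01
```

View pics/w5.png

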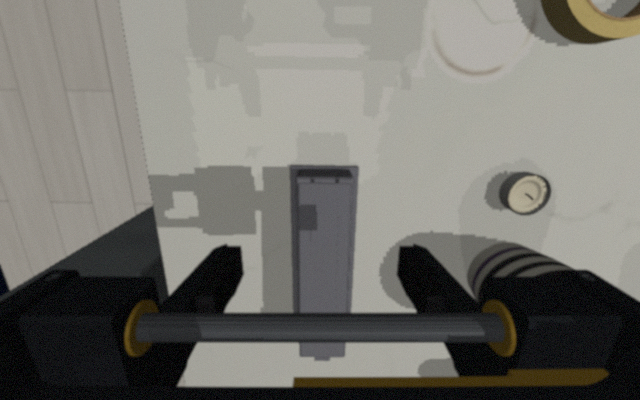

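>>> carry_out(deltas="0 0 0 0.015 0; 0 0 0 0.0145 0; 0 0 0 0.0145 0; 0 0 0 0.0145 0; 0 0 0 0.0145 0; 0 0 0 0.0145 0; 0 0 0 0.012 0; 0 0 0 0.0075 0; 0 0 0 0 0; 0 0 0 0 0")

```text
time_s: 6.8
ee_pos: [0.4883, 0.3739, 0.0131]
orientation: [2.21, 2.233, 0.001]
contact_force: [0.1, -0.1, 0.4]
finger_gap: 1.0
```

>>> carry_out(deltas="0.5 0 0 0 0; 0.6 0 0 0 0; 0.6 0 0 0 0; 0.6 0 0 0 0; 0.6 0 0 0 0; 0.6 0 0 0 0; 0.6 0 0 0 0; 0.6 0 0 0 0; 0.6 0 0 0 0; 0.6 0 0 0 0", squeeze=25)

```text
time_s: 8.05
ee_pos: [0.4879, 0.3737, 0.0128]
orientation: [-2.21, -2.233, 0.0]
contact_force: [-0.7, -0.1, 1.4]
finger_gap: 0.52
```

```bash
python3 -c "
from h import *
plan([.5054,.1004,.0178],102.6,8,.6)"
```

```text
[0.4879 0.3737 0.0128] 90.59 8.05
0.6 -0.0342 0.0018 -0.0006 -1.50; 0.6 -0.0342 0.0009 -0.0006 -1.50; 0.6 -0.0342 0.0000 -0.0006 -1.50; 0.6 -0.0342 -0.0009 -0.0006 -1.50; 0.6 -0.0342 -0.0017 -0.0006 -1.50; 0.6 -0.0341 -0.0026 -0.0006 -1.50; 0.6 -0.0341 -0.0035 -0.0006 -1.50; 0.6 -0.0339 -0.0044 -0.0006 -1.50
```

>>> carry_out(deltas="0.6 0 0 -0.005 0; 0.6 -0.0342 0.0018 0 -1.5; 0.6 -0.0342 0.0009 0 -1.5; 0.6 -0.0342 0 0 -1.5; 0.6 -0.0342 -0.0009 0 -1.5; 0.6 -0.0342 -0.0017 0 -1.5; 0.6 -0.0341 -0.0026 0 -1.5; 0.6 -0.0341 -0.0035 0 -1.5; 0.6 -0.034 -0.0044 0 -1.5; 0.6 0 0 0 0")

```text
time_s: 9.3
ee_pos: [0.5054, 0.0965, 0.0178]
orientation: [1.97, 2.446, -0.003]
contact_force: [0.7, 0.6, -3.3]
finger_gap: 0.519
```

```bash
python3 w.py w6.png;python3 -c "
from h import *
im=snap('top','t6.png')[:,:,::-1];cv2.imwrite('pics/z6.png',cv2.resize(im[140:270,250:400],None,fx=4.5,fy=4.5,interpolation=2))
o=ctrl.get_obs();print(o['ee_pos'],o['orientation'],o['finger_gap'])
plan([0,0,0])
c=ctrl.calibration('top')
for l,z in [('case_nose',.008),('track_mouth',0)]:
  for r in ctrl.tip_of('top',l)[:2]: print(l,r['pixel'],r['confidence'],at(c,r['pixel'],z).round(4))
"
```

```text
[0.50542122 0.0989295  0.01778016] [-0.40692988  0.67587517  0.16045177  2.01442208 -0.22234785  0.46786967
  0.13456358] 9.35 [-0.05416715  0.60240136 -2.98402305]
[0.50541436 0.1005152  0.01774845] [-1.96534172e+00 -2.45064610e+00 -2.88623260e-04] 0.5197278936846087
[0.5054 0.1005 0.0177] 102.54 9.4
0 0.0012 -0.0515 0.0018 0.00; 0 0.0012 -0.0515 0.0018 0.00; 0 0.0012 -0.0515 0.0018 0.00; 0 0.0012 -0.0515 0.0018 0.00; 0 0.0012 -0.0515 0.0018 0.00; 0 0.0012 -0.0515 0.0018 0.00; 0 0.0012 -0.0515 0.0018 0.00; 0 0.0012 -0.0515 0.0018 0.00; 0 0.0012 -0.0515 0.0018 0.00; 0 0.0012 -0.0515 0.0018 0.00
case_nose [205.8, 331.8] 0.88 [ 0.5232 -0.0306  0.008 ]
track_mouth [202.7, 338.6] 0.82 [ 0.5342 -0.0516  0.    ]
```

View pics/z6.png

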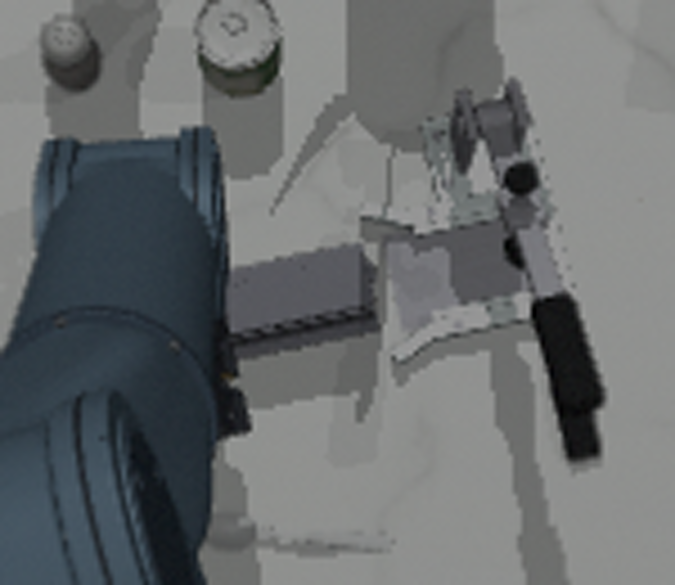

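View pics/w6.png

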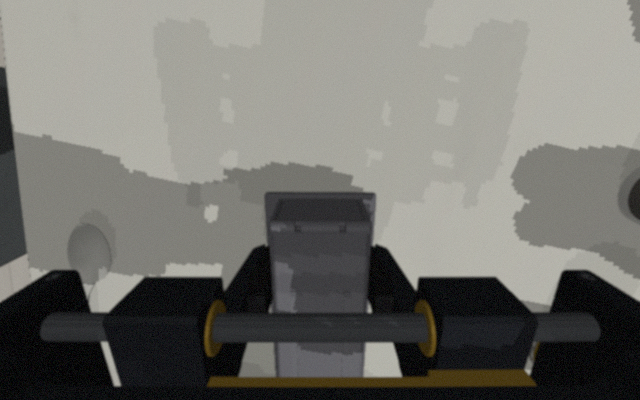

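```bash
cat > ov.py <<'E'
from h import *
import sys
# overlay: case (from TCP) and pliers frame
def draw(cam,src,out,box,s,tcp,cyaw,zc,pm,pyaw,nose=.131):
    c=ctrl.calibration(cam);im=cv2.imread(src)[box[0]:box[1],box[2]:box[3]];im=cv2.resize(im,None,fx=s,fy=s,interpolation=2)
    def fr(o,yaw):
        a=np.radians(yaw);return lambda x,y,z:np.array([o[0]+x*np.cos(a)-y*np.sin(a),o[1]+x*np.sin(a)+y*np.cos(a),z])
    def line(p,col):
        q=[((proj(c,k)-[box[0],box[2]])*s)[::-1] for k in p];cv2.polylines(im,[np.array(q).round().astype(int)],False,col,1)
    C=fr(tcp,cyaw);P=fr(pm,pyaw)
    n=-nose
    line([C(-.031,n,zc+.006),C(-.031,n+.17,zc+.006),C(.031,n+.17,zc+.006),C(.031,n,zc+.006),C(-.031,n,zc+.006)],(0,0,255))
    line([C(-.021,n,zc+.056),C(-.021,n+.163,zc+.046),C(.021,n+.163,zc+.046),C(.021,n,zc+.056),C(-.021,n,zc+.056)],(0,255,0))
    for g in(-1,1): line([P(g*.0475,.031,.016),P(g*.0265 if 0 else g*.033,0,.016),P(g*.033,-.085,.016)],(255,0,0)); line([P(g*.0265,0,.016),P(g*.0265,-.085,.016)],(255,255,0))
    cv2.imwrite(out,im)
E
python3 -c "
from ov import *
draw('top','pics/t6.png','pics/o6.png',(140,270,250,400),5,(.5054,.1005),12.54,.005,(.5427,-.0665),12.6)"
```

```text
(no output)
```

View pics/o6.png

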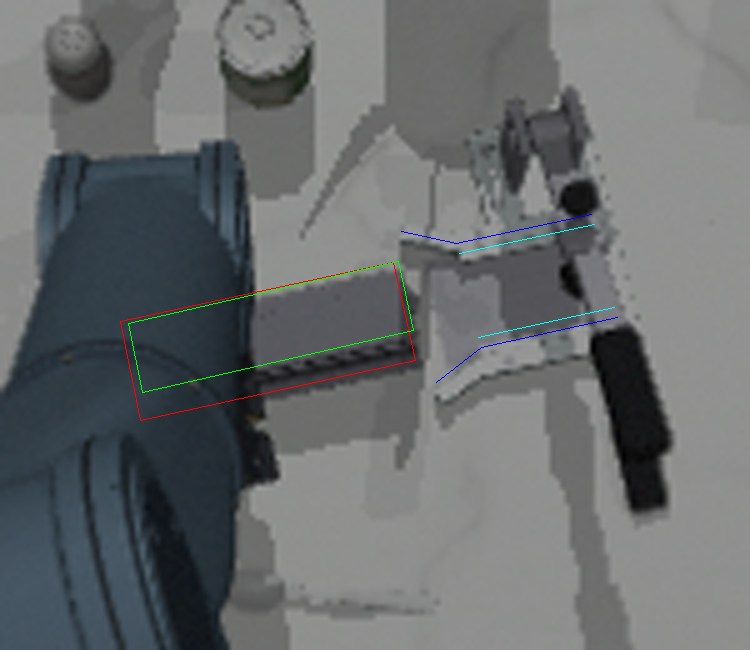

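>>> carry_out(deltas="0.6 0 0 0.003 0; 0.6 0 0 0.0022 0; 0.6 -0.008 0 0 0; 0.6 -0.008 0 0 0; 0.6 -0.008 0 0 0; 0.6 -0.008 0 0 0; 0.6 -0.007 0 0 0; 0.6 -0.006 0 0 0; 0.6 -0.005 0 0 0; 0.6 0 0 0 0")

```text
time_s: 10.75
ee_pos: [0.5167, 0.0507, 0.0127]
orientation: [1.965, 2.45, -0.0]
contact_force: [-0.5, 0.5, 5.9]
finger_gap: 0.521
```

```bash
python3 -c "
from h import *
im=snap('top','t7.png')[:,:,::-1];cv2.imwrite('pics/z7.png',cv2.resize(im[170:240,290:390],None,fx=7,fy=7,interpolation=2))
o=ctrl.get_obs();print(o['ee_pos'],o['contact_force'],o['moment'],o['finger_gap'])"
```

```text
[0.51662496 0.05065884 0.01266356] [0.36842411 1.1059406  5.95740771] [-0.00615584  0.33634361 -0.07868268] 0.5190740366299893
```

View pics/z7.png

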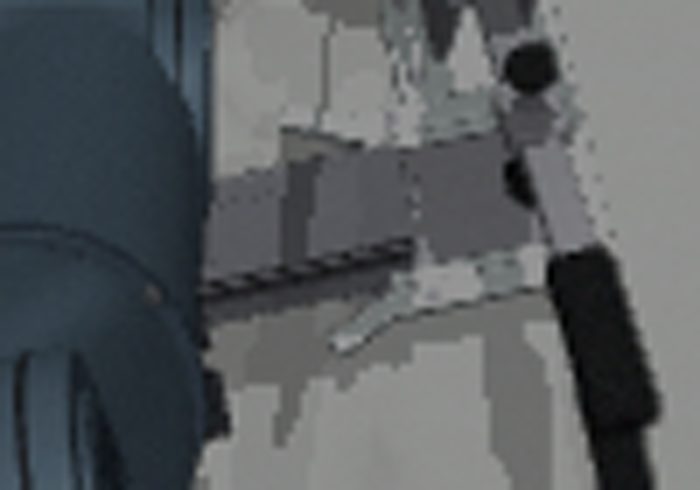

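>>> carry_out(deltas="0.6 0 0 -0.0003 0; 0.6 -0.003 0 0 0; 0.6 -0.004 0 0 0; 0.6 -0.004 0 0 0; 0.6 -0.004 0 0 0; 0.6 -0.004 0 0 0; 0.6 -0.004 0 0 0; 0.6 -0.004 0 0 0; 0.6 -0.003 0 0 0; 0.6 0 0 0 0")

```text
time_s: 12.05
ee_pos: [0.5229, 0.0215, 0.0128]
orientation: [1.965, 2.45, -0.001]
contact_force: [-0.2, -0.7, -0.1]
finger_gap: 0.515
```

>>> carry_out(deltas="0.6 -0.004 0 0 0; 0.6 -0.004 0 0 0; 0.6 -0.004 0 0 0; 0.6 -0.004 0 0 0; 0.6 -0.004 0 0 0; 0.6 -0.004 0 0 0; 0.6 -0.004 0 0 0; 0.6 -0.004 0 0 0; 0.6 -0.003 0 0 0; 0.6 0 0 0 0")

```text
time_s: 13.3
ee_pos: [0.5306, -0.0125, 0.0129]
orientation: [1.965, 2.451, -0.0]
contact_force: [0.9, -1.7, -1.5]
finger_gap: 0.519
```

```bash
python3 -c "
from h import *
im=snap('top','t8.png')[:,:,::-1];cv2.imwrite('pics/z8.png',cv2.resize(im[170:240,290:390],None,fx=7,fy=7,interpolation=2))
o=ctrl.get_obs();print(o['ee_pos'],o['contact_force'],o['moment'],o['finger_gap'])"
```

```text
[ 0.53054732 -0.01246799  0.01281503] [-0.23994358 -0.22642982 -1.33645266] [-0.27765922  0.04097621  0.012156  ] 0.5194748864612133
```

View pics/z8.png

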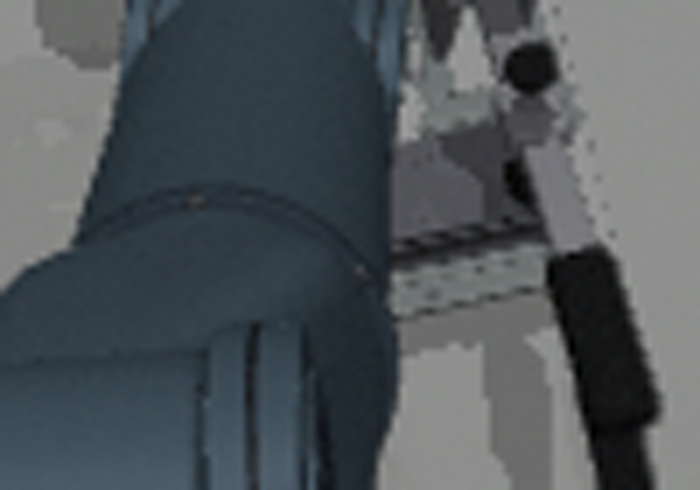

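>>> carry_out(deltas="0.6 -0.002 0 0 0; 0.6 -0.0015 0 0 0; 0.6 -0.0015 0 0 0; 0.6 -0.001 0 0 0; 0.6 -0.001 0 0 0; 0.6 -0.001 0 0 0; 0.6 -0.001 0 0 0; 0.6 0 0 0 0; 0.6 0 0 0 0; 0.6 0 0 0 0")

```text
time_s: 14.6
ee_pos: [0.5321, -0.019, 0.0128]
orientation: [-1.962, -2.451, -0.001]
contact_force: [-1.4, 5.8, 0.8]
finger_gap: 0.518
```

>>> carry_out(deltas="0.6 -0.001 0 0 0; 0.6 -0.001 0 0 0; 0.6 -0.001 0 0 0; 0.6 -0.001 0 0 0; 0.6 0 0 0 0; 0.6 0 0 0 0; 0.6 0 0 0 0; 0.6 0 0 0 0; 0.6 0 0 0 0; 0.6 0 0 0 0")

```text
time_s: 15.85
ee_pos: [0.5321, -0.0191, 0.0127]
orientation: [-1.957, -2.45, -0.004]
contact_force: [-3.9, 14.1, 2.9]
finger_gap: 0.52
```

```bash
python3 w.py w9.png; python3 -c "
from h import *
snap('scene','s9.png')
im=cv2.imread('pics/s9.png');cv2.imwrite('pics/z9.png',cv2.resize(im[150:290,260:400],None,fx=5,fy=4,interpolation=2))
o=ctrl.get_obs();print(o['ee_pos'],o['contact_force'],o['moment'],o['finger_gap'])"
```

```text
[ 0.53204684 -0.01909948  0.0126903 ] [-0.14672796  0.70168565  0.13135448  1.96630456 -0.19383347  0.48836753
  0.34870876] 15.9 [-4.7046713  14.66170613  3.60274967]
[ 0.53205675 -0.01912772  0.01268046] [-4.41661484 14.56223031  4.02338104] [ 2.68754159  0.64767227 -0.29654446] 0.5209371789984956
```

View pics/z9.png

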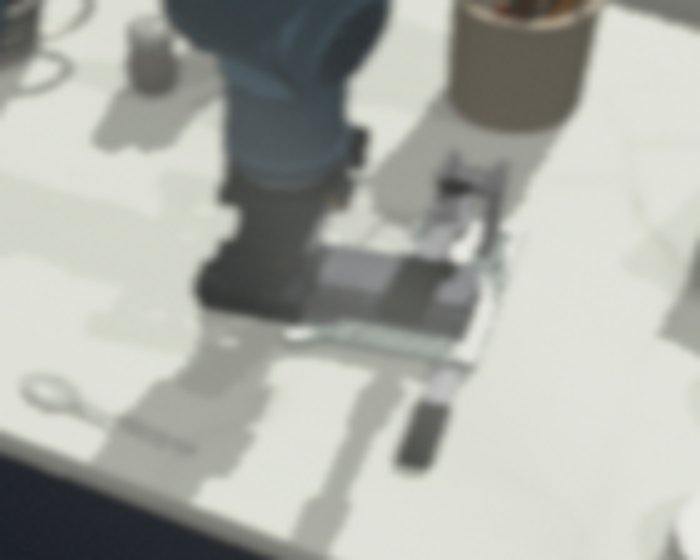

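View pics/w9.png

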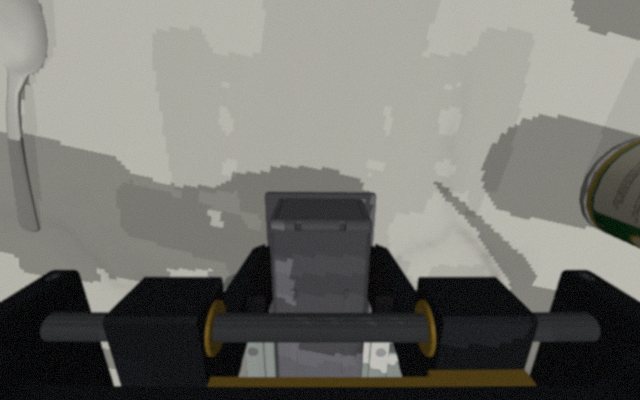

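>>> carry_out(deltas="0.6 0.004 0 0 0; 0.6 0.0015 0 0 0; 0.3 0 0 0 0; 0 0 0 0 0; 0 0 0 0 0; 0 0 0 0 0; 0 0 0 0 0; 0 0 0 0 0; 0 0 0 0 0; 0 0 0 0 0")

```text
time_s: 17.2
ee_pos: [0.5321, -0.0192, 0.0128]
orientation: [1.965, 2.452, -0.0]
contact_force: [0.2, -0.0, -0.4]
finger_gap: 1.002
```

>>> carry_out(deltas="0 0 0 -0.02 0; 0 0 0 -0.04 0; 0 0 0 -0.05 0; 0 0 0 -0.05 0; 0 0 0 -0.05 0; 0 0 0 -0.05 0; 0 0 0 -0.03 0; 0 -0.04 0.01 0 0; 0 -0.03 0.01 0 0; 0 0 0 0 0")

```text
time_s: 18.45
ee_pos: [0.567, -0.0855, 0.3027]
orientation: [1.969, 2.448, -0.002]
contact_force: [-0.6, -0.1, -1.4]
finger_gap: 0.999
```

```bash
python3 w.py w10.png >/dev/null; python3 -c "
from h import *
np.save('c11.npy',ctrl.calibration('wrist')['pose'])
im=snap('wrist','w11.png')[:,:,::-1];cv2.imwrite('pics/z11.png',cv2.resize(im[20:260,240:440],None,fx=3.5,fy=2.5,interpolation=2))
c=ctrl.calibration('wrist')
for l,z in [('track_mouth',0),('track_stop',0),('pliers',0),('handle_press',.185),('case_nose',.003),('case_grip',.03)]:
  for r in ctrl.tip_of('wrist',l)[:2]: print(l,r['pixel'],r['confidence'],at(c,r['pixel'],z).round(4))
o=ctrl.get_obs();print(o['time_s'],o['ee_pos'],o['contact_force'],o['finger_gap'])
"
```

```text
pliers [184.9, 302.9] 0.74 [ 0.5487 -0.1249  0.    ]
pliers [307.6, 221.1] 0.35 [ 0.4474 -0.3891  0.    ]
handle_press [234.6, 194.5] 0.95 [ 0.4537 -0.148   0.185 ]
case_grip [119.0, 308.4] 0.76 [ 0.5373 -0.0223  0.03  ]
18.85 [ 0.56674198 -0.08240498  0.30288237] [-0.60135561 -0.47626268  0.03733102] 1.0021944706495733
```

View pics/w11.png

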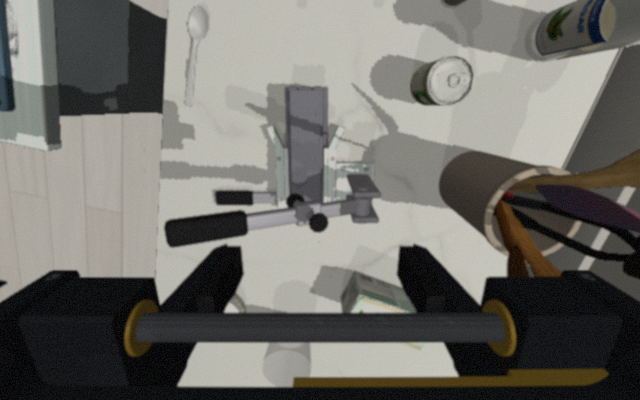

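```bash
python3 -c "
from h import *
im=cv2.imread('pics/w11.png');cv2.imwrite('pics/z11.png',cv2.resize(im[75:225,230:390],None,fx=5,fy=4,interpolation=2))
cv2.imwrite('pics/z11.png',cv2.resize(im[75:225,230:390],None,fx=4,fy=4,interpolation=2))"
```

```text
(no output)
```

View pics/z11.png

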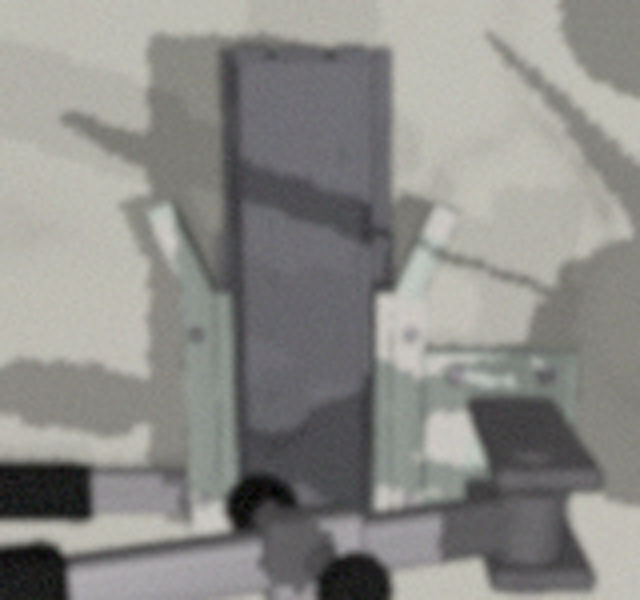

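Run:
```python
from h import *
c=ctrl.calibration('wrist');c['pose']=np.load('c11.npy')
q=lambda x,y,z:at(c,(y/4+75,x/4+230),z)
rl,rr=q(222,48,.006),q(390,48,.006)
tl,tr=(q(148,210,.016)+q(172,205,.016))/2,(q(428,204,.016)+q(458,211,.016))/2
ml,mr=q(222,292,.016),q(383,290,.016)
for p in(rl,rr,tl,tr,ml,mr):print(p.round(4))
y=np.array([-np.sin(np.radians(12.6)),np.cos(np.radians(12.6)),0]);x=np.array([y[1],-y[0],0])
r=(rl+rr)/2;t=(tl+tr)/2;m=(ml+mr)/2
print('rear-tip',(r-t)@y,'rear-mouth',(r-m)@y,(r-m)@x,(r-t)@x,np.linalg.norm(rl-rr),np.linalg.norm(ml-mr))
for a,b in((rl,rr),(tl,tr),(ml,mr)): d=b-a;print(np.degrees(np.arctan2(d[1],d[0])))
a,b=q(222,48,.006),q(220,290,.006)
print(np.degrees(np.arctan2(-(a-b)[0],(a-b)[1])))
```

```text
[0.4961 0.0111 0.006 ]
[0.5543 0.024  0.006 ]
[ 0.4851 -0.047   0.016 ]
[ 0.585  -0.0248  0.016 ]
[ 0.5125 -0.072   0.016 ]
[ 0.5705 -0.0584  0.016 ]
rear-tip 0.05433050609511804 rear-mouth 0.0843047663984269 0.0021634823318531365 0.002032820418934903 0.05966944253968357 0.05952732419639768
12.491029080244454
12.514386980675209
13.23502319829052
9.90625266886327
```

```bash
python3 -c "
from h import *
plan([.447,-.149,.22],102.6,6,1)"
```

```text
[ 0.5667 -0.0824  0.3029] 102.64 18.85
1 -0.0065 -0.0219 0.0138 0.01; 1 -0.0065 -0.0219 0.0138 0.01; 1 -0.0065 -0.0219 0.0138 0.01; 1 -0.0065 -0.0219 0.0138 0.01; 1 -0.0065 -0.0219 0.0138 0.01; 1 -0.0065 -0.0219 0.0138 0.01
```

>>> carry_out(deltas="1 -0.0065 -0.0219 0 0; 1 -0.0065 -0.0219 0 0; 1 -0.0065 -0.0219 0 0; 1 -0.0065 -0.0219 0.01 0; 1 -0.0065 -0.0219 0.02 0; 1 -0.0065 -0.0219 0.02 0; 1 0 0 0.02 0; 1 0 0 0.013 0; 1 0 0 0 0; 1 0 0 0 0")

```text
time_s: 20.1
ee_pos: [0.4478, -0.1497, 0.2204]
orientation: [1.963, 2.451, 0.001]
contact_force: [-0.1, 0.4, -0.6]
finger_gap: 0.005
```

```bash
python3 w.py w12.png; python3 -c "
from h import *
snap('top','t12.png');snap('scene','s12.png')
a=cv2.imread('pics/t12.png');b=cv2.imread('pics/s12.png')
cv2.imwrite('pics/z12.png',np.hstack([cv2.resize(a[140:260,300:420],(400,400),interpolation=2),cv2.resize(b[150:290,270:410],(400,400),interpolation=2)]))"
```

```text
[ 0.44782397 -0.1497435   0.22048155] [-0.03940766  0.26160258  0.31303404  2.02826803 -0.10497948  0.86536711
  0.5518315 ] 20.15 [ 0.22792164  0.50505909 -0.20189978]
```

View pics/z12.png

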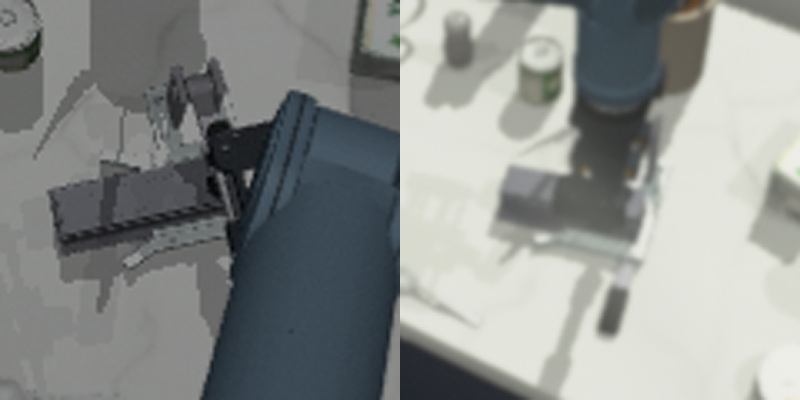

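View pics/w12.png

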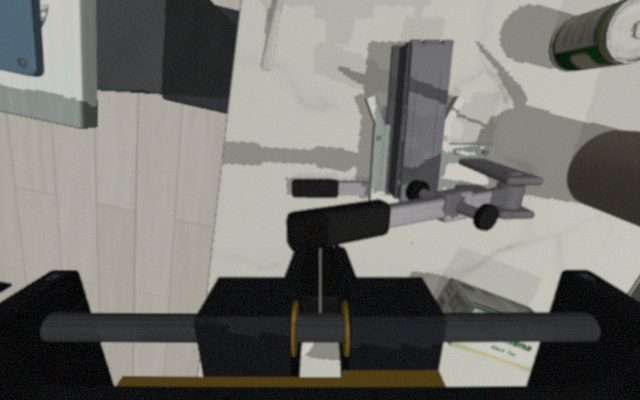

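```bash
python3 -c "
from h import *
c=ctrl.calibration('wrist')
print(proj(c,[.4478,-.1497,.2204]),proj(c,[.4478,-.1497,.19]),proj(c,[.4478,-.1497,.18]))
for y in(206,226,248): print(at(c,(y,320),.188))
for l,z in [('handle_press',.185)]:
  for r in ctrl.tip_of('wrist',l)[:2]: print(l,r['pixel'],r['confidence'],at(c,r['pixel'],z).round(4))
"
```

```text
[258.70723063 317.99652735] [236.04578432 318.30062511] [229.98168683 318.38202361]
[ 0.44439512 -0.12931882  0.188     ]
[ 0.4474999  -0.14315905  0.188     ]
[ 0.45109127 -0.15916828  0.188     ]
handle_press [230.8, 326.8] 0.76 [ 0.4531 -0.1469  0.185 ]
```

>>> carry_out(deltas="1 0.0015 0 0.01 0; 1 0 0 0.008 0; 1 0 0 0.007 0; 1 0 0 0.003 0; 1 0 0 0.003 0; 1 0 0 0.003 0; 1 0 0 0.003 0; 1 0 0 0.003 0; 1 0 0 0 0; 1 0 0 0 0", squeeze=20)

```text
time_s: 21.55
ee_pos: [0.447, -0.1483, 0.1799]
orientation: [1.964, 2.451, 0.0]
contact_force: [0.2, -0.6, 1.1]
finger_gap: 0.007
```

>>> carry_out(deltas="1 0 0 0.0015 0; 1 0 0 0.0015 0; 1 0 0 0.0015 0; 1 0 0 0.0015 0; 1 0 0 0.0015 0; 1 0 0 0.0015 0; 1 0 0 0.001 0; 1 0 0 0 0; 1 0 0 0 0; 1 0 0 0 0")

```text
time_s: 22.8
ee_pos: [0.4468, -0.1483, 0.1699]
orientation: [1.964, 2.452, 0.0]
contact_force: [-1.0, -0.4, 2.1]
finger_gap: 0.005
```

>>> carry_out(deltas="1 0 0 0.0015 0; 1 0 0 0.0015 0; 1 0 0 0.0015 0; 1 0 0 0.0015 0; 1 0 0 0.0015 0; 1 0 0 0.0015 0; 1 0 0 0.001 0; 1 0 0 0 0; 1 0 0 0 0; 1 0 0 0 0")

```text
time_s: 24.05
ee_pos: [0.4469, -0.1483, 0.1599]
orientation: [1.964, 2.452, 0.0]
contact_force: [-0.9, -0.8, 1.3]
finger_gap: 0.005
```

```bash
python3 w.py w13.png
```

```text
[ 0.44680989 -0.14833773  0.15985041] [-0.0150655   0.35866277  0.28903014  2.08081992 -0.15206703  0.72150882
  0.59065955] 24.1 [-0.40975547 -0.02598869  1.76655147]
```

View pics/w13.png

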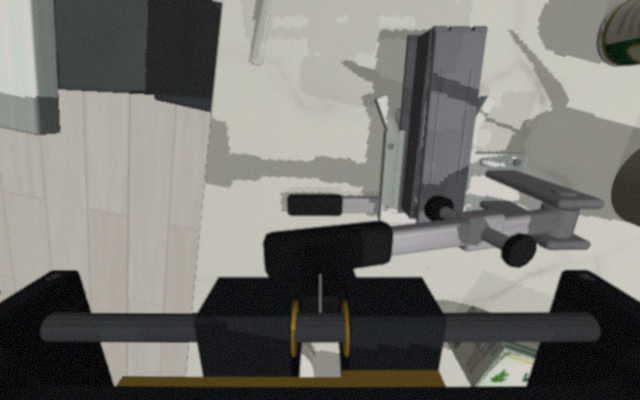

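>>> carry_out(deltas="1 0 0 0.0015 0; 1 0 0 0.0015 0; 1 0 0 0.0015 0; 1 0 0 0.0015 0; 1 0 0 0.0015 0; 1 0 0 0.0015 0; 1 0 0 0.001 0; 1 0 0 0 0; 1 0 0 0 0; 1 0 0 0 0")

```text
time_s: 25.35
ee_pos: [0.4468, -0.1483, 0.1499]
orientation: [1.964, 2.452, 0.0]
contact_force: [-0.7, -0.2, 2.7]
finger_gap: 0.002
```

>>> carry_out(deltas="1 0 0 0.0015 0; 1 0 0 0.0015 0; 1 0 0 0.0015 0; 1 0 0 0.0015 0; 1 0 0 0.0015 0; 1 0 0 0.0015 0; 1 0 0 0.001 0; 1 0 0 0 0; 1 0 0 0 0; 1 0 0 0 0")

```text
time_s: 26.6
ee_pos: [0.4468, -0.1483, 0.1399]
orientation: [1.965, 2.451, 0.0]
contact_force: [-1.4, -0.4, 2.7]
finger_gap: 0.004
```

>>> carry_out(deltas="1 0 0 0.0015 0; 1 0 0 0.0015 0; 1 0 0 0.0015 0; 1 0 0 0.0015 0; 1 0 0 0.001 0; 1 0 0 0.001 0; 1 0 0 0 0; 1 0 0 0 0; 1 0 0 0 0; 1 0 0 0 0")

```text
time_s: 27.85
ee_pos: [0.4462, -0.1485, 0.1319]
orientation: [-1.964, -2.451, 0.001]
contact_force: [-4.4, -1.2, 7.6]
finger_gap: 0.008
```

>>> carry_out(deltas="1 0 0 0.001 0; 1 0 0 0.001 0; 1 0 0 0 0; 1 0 0 0 0; 1 0 0 0 0; 1 0 0 0 0; 1 0 0 0 0; 1 0 0 0 0; 1 0 0 0 0; 1 0 0 0 0")

```text
time_s: 29.1
ee_pos: [0.446, -0.1485, 0.1299]
orientation: [-1.964, -2.45, 0.001]
contact_force: [-3.9, -0.7, 8.9]
finger_gap: 0.004
```

>>> carry_out(deltas="1 0 0 0.001 0; 1 0 0 0.001 0; 1 0 0 0 0; 1 0 0 0 0; 1 0 0 0 0; 1 0 0 0 0; 1 0 0 0 0; 1 0 0 0 0; 1 0 0 0 0; 1 0 0 0 0")

```text
time_s: 30.35
ee_pos: [0.4457, -0.1486, 0.1279]
orientation: [-1.964, -2.45, 0.002]
contact_force: [-5.7, -0.2, 9.8]
finger_gap: 0.008
```

>>> carry_out(deltas="1 0 0 0.001 0; 1 0 0 0.001 0; 1 0 0 0 0; 1 0 0 0 0; 1 0 0 0 0; 1 0 0 0 0; 1 0 0 0 0; 1 0 0 0 0; 1 0 0 0 0; 1 0 0 0 0")

```text
time_s: 31.6
ee_pos: [0.4457, -0.1486, 0.1258]
orientation: [-1.964, -2.45, 0.002]
contact_force: [-4.3, -1.0, 8.7]
finger_gap: 0.002
```

```bash
python3 -c "
from h import *
im=snap('wrist','w14.png')[:,:,::-1];cv2.imwrite('pics/z14.png',cv2.resize(im[0:280,240:560],None,fx=2.4,fy=2.1,interpolation=2))
o=ctrl.get_obs();print(o['ee_pos'],o['contact_force'])"
```

```text
[ 0.4457484  -0.14857654  0.12580368] [-5.21089577 -0.6608287   8.73826495]
```

>>> carry_out(deltas="1 0 0 0.001 0; 1 0 0 0.001 0; 1 0 0 0 0; 1 0 0 0 0; 1 0 0 0 0; 1 0 0 0 0; 1 0 0 0 0; 1 0 0 0 0; 1 0 0 0 0; 1 0 0 0 0")

```text
time_s: 32.9
ee_pos: [0.4459, -0.1486, 0.1237]
orientation: [-1.964, -2.45, 0.002]
contact_force: [-4.9, -1.1, 7.0]
finger_gap: 0.005
```

View pics/z14.png

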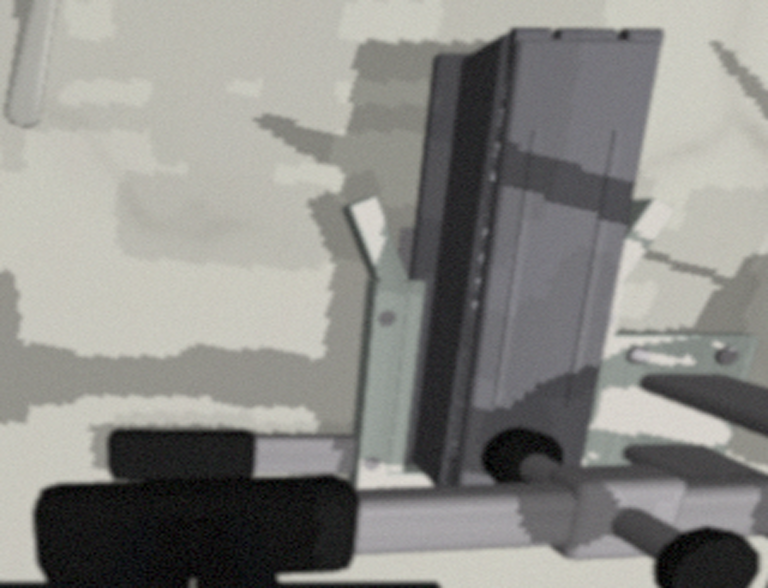

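>>> carry_out(deltas="1 0 0 0.001 0; 1 0 0 0.001 0; 1 0 0 0 0; 1 0 0 0 0; 1 0 0 0 0; 1 0 0 0 0; 1 0 0 0 0; 1 0 0 0 0; 1 0 0 0 0; 1 0 0 0 0")

```text
time_s: 34.15
ee_pos: [0.4469, -0.1483, 0.1219]
orientation: [1.964, 2.452, 0.0]
contact_force: [-1.0, 0.3, 3.2]
finger_gap: 0.004
```

>>> carry_out(deltas="1 0 0 0.001 0; 1 0 0 0.001 0; 1 0 0 0 0; 1 0 0 0 0; 1 0 0 0 0; 1 0 0 0 0; 1 0 0 0 0; 1 0 0 0 0; 1 0 0 0 0; 1 0 0 0 0")

```text
time_s: 35.4
ee_pos: [0.4468, -0.1483, 0.1198]
orientation: [1.965, 2.452, 0.0]
contact_force: [-2.3, -0.3, 2.8]
finger_gap: 0.004
```

>>> carry_out(deltas="1 0 0 0.001 0; 1 0 0 0.001 0; 1 0 0 0.001 0; 1 0 0 0 0; 1 0 0 0 0; 1 0 0 0 0; 1 0 0 0 0; 1 0 0 0 0; 1 0 0 0 0; 1 0 0 0 0")

```text
time_s: 36.65
ee_pos: [0.4469, -0.1483, 0.1168]
orientation: [1.964, 2.452, 0.0]
contact_force: [-2.0, -0.5, 2.8]
finger_gap: 0.002
```

```bash
python3 -c "
from h import *
im=snap('wrist','w15.png')[:,:,::-1];cv2.imwrite('pics/z15.png',cv2.resize(im[0:280,240:560],None,fx=2.4,fy=2.1,interpolation=2))
o=ctrl.get_obs();print(o['ee_pos'],o['contact_force'])"
```

```text
[ 0.44685556 -0.14833419  0.11684577] [-2.02587119 -0.97362791  2.39608454]
```

View pics/z15.png

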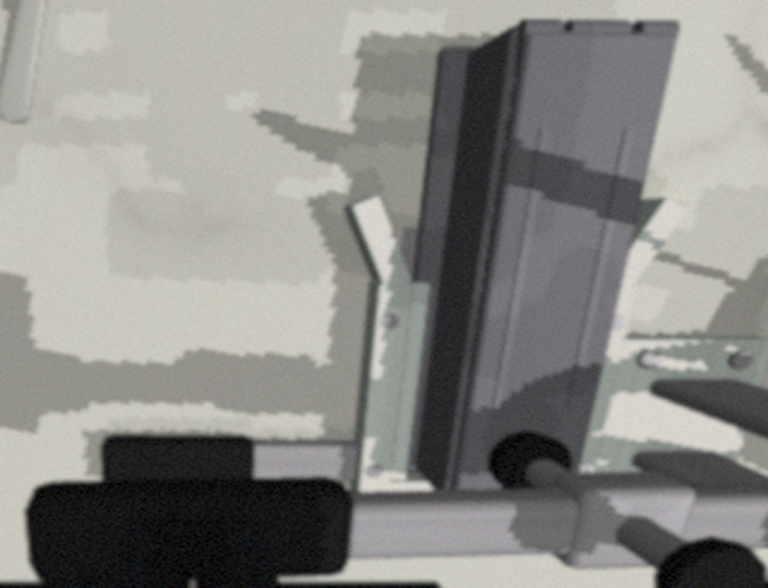

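>>> carry_out(deltas="1 0 0 -0.006 0; 1 0 0 -0.008 0; 1 0 0 -0.01 0; 1 0 0 -0.01 0; 1 0 0 -0.01 0; 1 0 0 -0.012 0; 1 0 0 -0.015 0; 1 0 0 -0.02 0; 1 0 0 -0.02 0; 1 0 0 -0.02 0")

```text
time_s: 37.95
ee_pos: [0.446, -0.1484, 0.2488]
orientation: [-1.964, -2.45, 0.001]
contact_force: [0.4, 0.2, 0.5]
finger_gap: 0.007
```

>>> carry_out(deltas="1 0.02 0.01 -0.02 0; 1 0.02 0.015 -0.02 0; 1 0.02 0.015 -0.02 0; 1 0 0.01 0 0; 1 0 0 0 0; 1 0 0 0 0; 1 0 0 0 0; 1 0 0 0 0; 1 0 0 0 0; 1 0 0 0 0")

```text
time_s: 39.2
ee_pos: [0.4825, -0.0789, 0.3078]
orientation: [1.965, 2.452, -0.0]
contact_force: [-0.3, 0.9, 0.0]
finger_gap: 0.001
```

```bash
python3 -c "
from h import *
c=ctrl.calibration('wrist');np.save('c16.npy',c['pose'])
im=snap('wrist','w16.png')[:,:,::-1];b=snap('scene','s16.png')
for r in ctrl.tip_of('wrist','handle_press')[:1]: print(r,at(c,r['pixel'],.185))
for r in ctrl.tip_of('wrist','case_grip')[:1]: print(r,at(c,r['pixel'],.03))
o=ctrl.get_obs();print(o['time_s'],o['ee_pos'],o['contact_force'])"
```

```text
{'pixel': [254.0, 275.4], 'confidence': 0.72} [ 0.45219878 -0.15090876  0.185     ]
{'pixel': [130.4, 363.4], 'confidence': 0.68} [ 0.53285944 -0.01714083  0.03      ]
39.4 [ 0.48251937 -0.07885487  0.30781038] [-0.22955844  0.54722846  0.65494918]
```

View pics/w16.png

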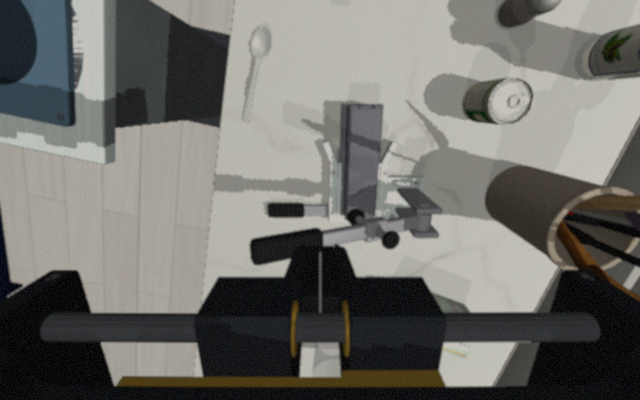

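```bash
python3 -c "
from h import *
im=cv2.imread('pics/w16.png');cv2.imwrite('pics/z16.png',cv2.resize(im[90:240,290:450],None,fx=4,fy=4,interpolation=2))"
```

```text
(no output)
```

View pics/z16.png

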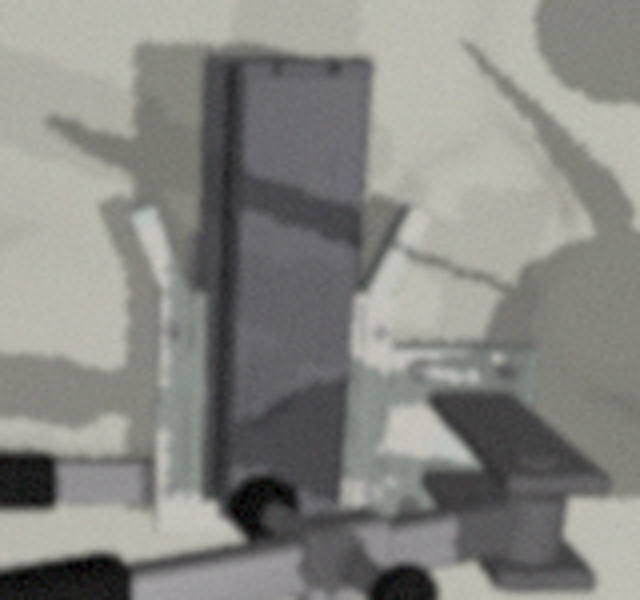

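Run:
```python
from h import *
c=ctrl.calibration('wrist');c['pose']=np.load('c16.npy')
q=lambda x,y,z:at(c,(y/4+90,x/4+290),z)
y=np.array([-np.sin(np.radians(12.6)),np.cos(np.radians(12.6)),0]);x=np.array([y[1],-y[0],0])
rl=q(206,57,.006);rt=(q(240,60,.046)+q(372,60,.046))/2
t=(q(145,210,.016)+q(415,207,.016))/2
print((rl-t)@y,(rl-t)@x,(rt-t)@y,(rt-t)@x)
```

```text
0.05342513594538806 -0.02807633867830218 0.05240499885748453 0.002533306473794929
```

Rear-to-guide-tip distance is still about 53.4 mm, against 54 mm when home. The lid is shut, the handle is up, and the arm is clear, so I'm handing in.

```bash
python3 -c "
from station import ctrl
print(ctrl.close_job())"
```

```text
the job is handed in; nothing more can be done
None
```

The cutlery case is in the track with its lid snapped shut, the handle has sprung back up, and the job is handed in. No verdict was reported.

- **Sliding in:** I gripped the case at its rear and slid it nose first until it met a hard stop, where the force rose to about 15 N with no further motion. After letting go, the rear end measured 54 mm from the guide tips, which is what it should be when home. It also sat about 2 mm off the track's middle, inside the 6 mm allowed.
- **Pressing:** I pressed the rubber grip of the handle down in small steps. The force rose to 9.8 N, fell to 3.2 N as the lid snapped, and stayed near 2.8 N for another 5 mm. I stopped there. I did not press on to feel the force rise again, because the wrist picture already showed the lid gap closed.
- **Last checks (about 39 s):**
  - The handle measured at its original spot.
  - The case rear was 53.4 mm from the guide tips, so still home.
  - The arm was clear, with no contact force.
  - I saw no bystander moved, though I did not measure that.
- **Disagreements:** The top camera read 7 mm or more off in x compared with the wrist camera. Since it showed the case and the pliers shifted alike, I relied on the wrist camera. The network's positions for the end stop scattered by several millimetres, so I judged "home" by the hard contact and the guide-tip measurement instead.

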